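# Roll down a slatted laminate facing

### The job

Take the hand roller out of its holder and roll it along the whole row of laminate slats with a steady push of about 20 N, never over 30 N, until every slat is bedded level with the brown frame. Press only with the roller, not with the gripper, then put the roller back in its holder, upright with its shoulder plate on the rim, and let go; leave the other things alone.

Things in the scene. Friction and masses are not known exactly. Their poses are not given: they have to be found in the camera images.
- stand: Fixed pale wooden base, 170 (x) x 290 (y) x 48 mm; origin at the centre of its underside, z up. On it a blue pad carries a springy brown board, 130 x 260 mm, same centre and axes; in the board's recess lie eight white laminate slats side by side along y: slat 1 at y = -84 mm, slat 8 at +84 mm, 24 mm apart, each 92 mm long in x. The brown frame is 33 mm wide at both ends, 18 mm at the sides.
- row (a point): Fixed point of the stand, 86 mm above its origin: only the nominal centre of the frame's top. The pad makes the true level up to 14 mm higher or lower, and the row slopes along the stand's y by up to 0.06 rad either way; neither is measured: feel for it. An unpressed slat stands 3 mm proud of the frame. Under load the board gives about 1 mm per 10 N.
- roller: Loose hand pressure roller, about 0.45 kg. Origin at the lowest point of its rubber wheel, z up along the handle. Wheel radius 20 mm, 60 mm wide, turning freely on an axle along x 20 mm above the origin: it rolls along y. Fork cheeks end 12 mm above the wheel's lowest point. Steel shoulder plate 96 (x) x 68 (y) mm, underside 46 mm, top 52 mm above the origin.
- handle (a point): Grip point of the roller's upright dark wooden handle, on its centre line 80 mm above the roller's origin. The handle is 36 (x) x 28 (y) mm and reaches from 52 to 116 mm above the origin. Gripped firmly across its 28 mm (fingers closing along the roller's y) it does not swivel while it rolls.
- holder: Fixed open plywood box, outside 90 (x) x 62 (y) x 60 mm high, walls 5 mm; origin at the centre of its underside. The roller hangs in it by the shoulder plate, which rests on the rim with the wheel inside; axle along the holder's x, either way round. The roller's origin is then 14 mm above the holder's.
- spray: Bystander: white round bottle, 64 mm across, 170 mm high; origin at the centre of its underside.
- spool: Bystander: wooden spool, 40 mm across, 48 mm high; origin at the centre of its underside.
- iron: Bystander: clothes iron, about 110 x 200 x 118 mm; origin at the centre of its sole.
- wheel (a joint): Angle (rad) of the roller's wheel about its axle; changes as it rolls.
- slat1 (a joint): How far slat 1 has been pressed down (m): 0 = 3 mm proud, 0.003 = level with the frame. It starts to sink at about 13 N, slowly (about 20 mm/s at 20 N), and stays where it is left.
- slat2 (a joint): How far slat 2 has been pressed down (m): 0 = 3 mm proud, 0.003 = level with the frame. It starts to sink at about 13 N, slowly (about 20 mm/s at 20 N), and stays where it is left.
- slat3 (a joint): How far slat 3 has been pressed down (m): 0 = 3 mm proud, 0.003 = level with the frame. It starts to sink at about 13 N, slowly (about 20 mm/s at 20 N), and stays where it is left.
- slat4 (a joint): How far slat 4 has been pressed down (m): 0 = 3 mm proud, 0.003 = level with the frame. It starts to sink at about 13 N, slowly (about 20 mm/s at 20 N), and stays where it is left.
- slat5 (a joint): How far slat 5 has been pressed down (m): 0 = 3 mm proud, 0.003 = level with the frame. It starts to sink at about 13 N, slowly (about 20 mm/s at 20 N), and stays where it is left.
- slat6 (a joint): How far slat 6 has been pressed down (m): 0 = 3 mm proud, 0.003 = level with the frame. It starts to sink at about 13 N, slowly (about 20 mm/s at 20 N), and stays where it is left.
- slat7 (a joint): How far slat 7 has been pressed down (m): 0 = 3 mm proud, 0.003 = level with the frame. It starts to sink at about 13 N, slowly (about 20 mm/s at 20 N), and stays where it is left.
- slat8 (a joint): How far slat 8 has been pressed down (m): 0 = 3 mm proud, 0.003 = level with the frame. It starts to sink at about 13 N, slowly (about 20 mm/s at 20 N), and stays where it is left.

How it is judged:
By the outcome, as a careful person would: the job done as asked, in the order asked, and still so for the second after the job is handed in, with the robot touching nothing.
It also fails if it takes over 72 s, if anything falls off the work surface, if the arm or the gripper's body presses on something with over 40 N, if the wrist force passes 120 N, or if a joint passes its speed limit or range.

### The arm

A 6-joint arm with a two-finger parallel gripper is mounted at the origin on the work surface. World frame = base frame: x ahead of the robot, y to its left, z up, the work surface at z = 0. Lengths are in m, angles in rad, forces in N, time in s.
With the tool pointing down it reaches from about 0.325 to 0.9 m from the base axis. Payload 6.1 kg.
Tool frame: the origin (TCP) lies on the mounting face of the last link; the fingertips stand 173 mm ahead of it and the grasp point (between the pads) lies 155 mm ahead of it; z points along the fingers, x is the direction in which the jaws open and shut, and the axes are right-handed (so a half turn about z gives the same grasp; the last joint's range is limited). The gripper opens to 85 mm and grips with 20 to 120 N. Pads are 22 mm wide; open, the fingers measure 114 mm over their backs; the gripper's body (76 mm by 85 mm) begins 54 mm behind the grasp point. The pads swing forward as they close: fully open they stand 13 mm farther back than shut.
Start: joints at [-1.464, 0.22, 1.526, -0, 1.395, -0.126], TCP at [0.144, -0.608, 0.405] pointing down, gripper open.
Joint ranges: [-2.98, 2.98], [-0.91, 2.08], [0.09, 2.57], [-1.24, 4.39], [0.2, 2.65], [-2.68, 2.68]. Speed limits (rad/s): [2.57, 2.57, 3.01, 3.14, 3.14, 3.14].

### API

Orientations are given as a rotation vector (axis times angle).
In Python, from cell import status, eyes, ticket gives the robot as it stands.
- The arm moves only by the tool jog_arm, never from a script. Its argument "deltas" is a list of rows, each an object with "translation": the shift along the world's x, y, z in mm, a list of three; "spin": the turn about the world's z in degrees. A call has 1 to 12 rows; each row shifts and turns the commanded pose from where the row before left it; what a row does not reach is not made up. A row lasts 1/8 s, in which the tool goes at most 62.5 mm and 10.7 degrees, less where a joint would pass 70% of its speed; a pose out of reach is approached as far as the arm can. A call with a gripper value outside its range is refused whole. "claw" is the opening in per cent of the stroke, from 0 (shut) to 100 (fully open), set as the call begins (left out, the last holds). The fingers move at their own pace and stop on an object; the grip force is fixed at half the most. Time passes only in rows, so rows that do not move let the fingers close. It gives the time, the measured TCP pose, the force and the opening at its end, in the units of the state.
- status.get_obs(): the state, without advancing time (a new reading comes with each control period).
- eyes.camera(name): name is "scene" or "top" or "wrist"; returns the picture (400x640x3 uint8, red, green, blue); there is no depth.
- eyes.camera_model(name): a dict with "mtx" (3x3 intrinsics, pixels), "camera_from_world" (4x4, takes a point from world to camera coordinates); the wrist camera has in their place "tool_from_camera" (4x4, takes a point from camera to tool coordinates, whose origin is the TCP and whose axes are the tool frame's). Camera axes: x right, y down, z forward; pixel columns grow to the right and rows downward; lengths in m; the calibration is good to about 2 mm. A picture is of the moment at which its call begins: read the wrist's pose just before it. camera_model takes no time and is no camera call.
- ticket.finish_job(): hands the job in, once; it reports no verdict.
The state is a dict: "clock": time; "qpos": joint angles; "qd": joint speeds; "tau": joint torques, N m; "tool_pos": TCP position; "tool_rot": TCP orientation; "ft_force": force on the tool from outside, world axes, zero at the start; "torque": the same for the moment, N m; "opening": opening from 0.0 (shut) to 1.0 (fully open).
Only numpy, scipy, OpenCV 4.12 (cv2) and the standard library are available. Lean on these libraries where they do the work, as an engineer would, in place of code of your own. Each camera call takes 0.05 s, during which the arm holds its last target. There are 200 camera calls.

## Working session

There is one attempt and no reset: what is moved stays moved. The work goes in short steps, Python scripts to look and compute and a tool call to move; the robot and the scene stay as the last step left them, time stands still between calls to the robot, and variables do not carry over. Pictures are saved under pics/ and viewed, on a budget of 10 in all, crops included, one or two more only if the job needs it, and the job is handed in when it is done.

Besides the shell and the picture viewer there is one more tool, called after "Request:" in YAML: its name, and indented under it one key for each argument. jog_arm: Moves the arm, as the interface text tells. Its arguments: {"type":"object","properties":{"deltas":{"type":"array"},"claw":{"type":"number"}},"required":["deltas"]}

```bash
ls; mkdir -p pics; python3 - <<'E'
from cell import status, eyes
import cv2, numpy as np
o=status.get_obs(); print(o)
for n in("scene","top"):
    im=eyes.camera(n); cv2.imwrite(f"pics/{n}0.png",im[:,:,::-1]); m=eyes.camera_model(n); print(n,np.round(m["mtx"],2).tolist(),np.round(m["camera_from_world"],4).tolist())
print(eyes.camera_model("wrist"))
E
```

```text
pics
{'clock': 0.0, 'qpos': array([-1.46414132e+00,  2.21225881e-01,  1.52760507e+00,  2.08654998e-05,
        1.39467786e+00, -1.26072099e-01]), 'qd': array([ 1.99732152e-03,  9.95746460e-04, -6.47572161e-04,  9.40044283e-04,
        6.90801254e-04,  1.35510617e-05]), 'tau': array([ 2.73517217e-04, -4.96905148e+01, -3.89392161e+01, -2.66832758e-04,
        1.11049670e-02,  1.12281845e-05]), 'tool_pos': array([ 0.1441331 , -0.60788192,  0.40360226]), 'tool_rot': array([-2.46324210e+00,  1.94765358e+00,  2.08359984e-03]), 'ft_force': array([-0.38099402,  0.43748386,  0.78421706]), 'torque': array([ 0.02503183, -0.028199  , -0.04698884]), 'opening': 0.999785409398827}
scene [[508.8, 0.0, 326.67], [0.0, 508.8, 200.69], [0.0, 0.0, 1.0]] [[0.4845, 0.8747, -0.0115, -0.3072], [0.5097, -0.293, -0.809, -0.2228], [-0.711, 0.3861, -0.5878, 2.0844], [0.0, 0.0, 0.0, 1.0]]
top [[361.08, 0.0, 317.27], [0.0, 361.08, 197.06], [0.0, 0.0, 1.0]] [[0.02, -0.9997, 0.0105, -0.0018], [-0.9805, -0.0217, -0.1956, 0.6208], [0.1957, -0.0064, -0.9806, 0.895], [0.0, 0.0, 0.0, 1.0]]
{'mtx': array([[306.79519731,   0.        , 323.16547126],
       [  0.        , 306.79519731, 204.59978658],
       [  0.        ,   0.        ,   1.        ]]), 'tool_from_camera': array([[ 9.99999406e-01,  1.08756519e-03, -6.55802210e-05,
         3.13445789e-04],
       [-1.01353314e-03,  9.50639015e-01,  3.10297335e-01,
        -7.92352726e-02],
       [ 3.99811698e-04, -3.10297085e-01,  9.50639553e-01,
         3.13228922e-02],
       [ 0.00000000e+00,  0.00000000e+00,  0.00000000e+00,
         1.00000000e+00]])}
```

View pics/top0.png

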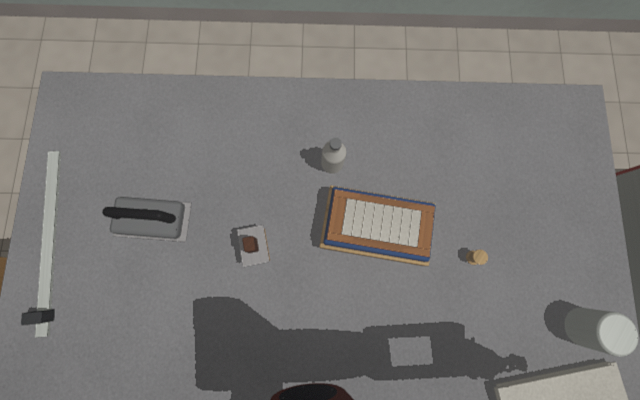

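View pics/scene0.png

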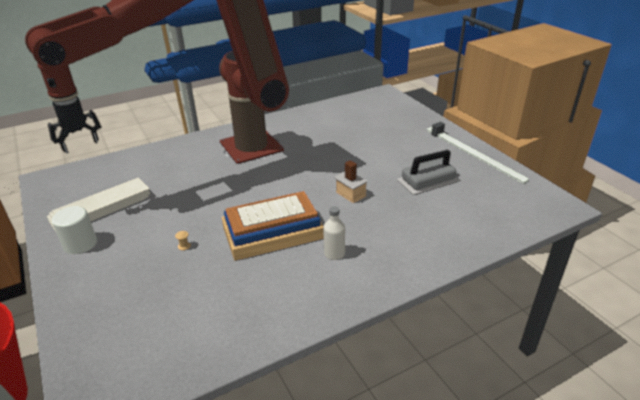

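Top view: stand near (380,225), holder with roller near (252,245), spray (334,155), spool (479,257), iron (147,217). I'll enlarge the two relevant areas.

```bash
python3 - <<'E'
import cv2, numpy as np
t=cv2.imread("pics/top0.png")
a=cv2.resize(t[180:272,225:445],None,fx=3.6,fy=3.6,interpolation=cv2.INTER_CUBIC)
s=cv2.imread("pics/scene0.png")
b=cv2.resize(s[150:265,215:375],None,fx=2.2,fy=2.2,interpolation=cv2.INTER_CUBIC)
h=cv2.resize(t[217:272,230:275],None,fx=4.6,fy=4.6,interpolation=cv2.INTER_CUBIC)
W=np.zeros((600,800,3),np.uint8); W[:a.shape[0],:a.shape[1]]=a; W[332:332+b.shape[0],:b.shape[1]]=b; W[332:332+h.shape[0],400:400+h.shape[1]]=h
cv2.imwrite("pics/crop1.png",W); print(a.shape,b.shape,h.shape)
E
```

```text
(331, 792, 3) (253, 352, 3) (253, 207, 3)
```

View pics/crop1.png

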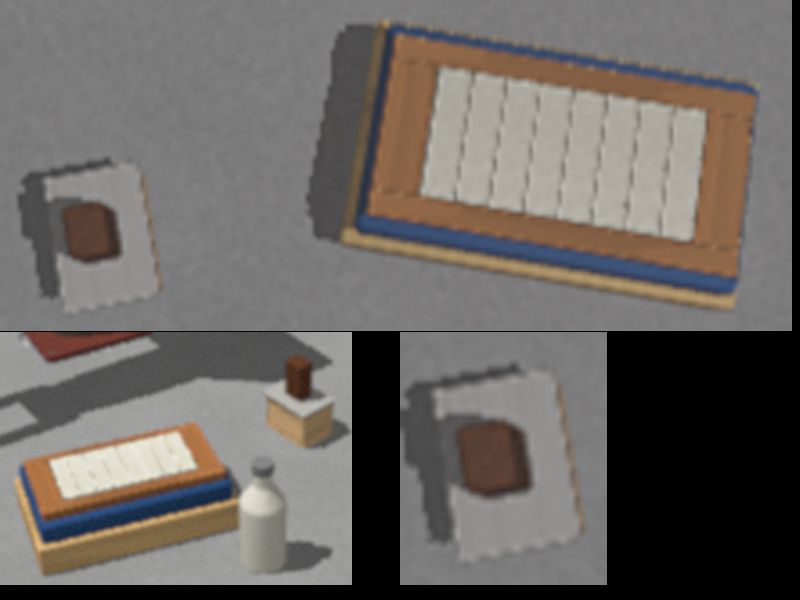

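```bash
cat > h.py <<'E'
import numpy as np
from cell import status, eyes
def ray(name,px,z,pose=None):
    m=eyes.camera_model(name); px=np.atleast_2d(px).astype(float)
    d=np.linalg.solve(m["mtx"],np.c_[px,np.ones(len(px))].T).T
    if name=="wrist":
        from scipy.spatial.transform import Rotation as R
        T=np.eye(4);T[:3,:3]=R.from_rotvec(pose["tool_rot"]).as_matrix();T[:3,3]=pose["tool_pos"];C=T@m["tool_from_camera"]
    else: C=np.linalg.inv(m["camera_from_world"])
    d=d@C[:3,:3].T; c=C[:3,3]
    return c+d*((z-c[2])/d[:,2])[:,None]
E
python3 - <<'E'
from h import *
f=lambda p:np.array(p)/3.6+[225,180]-.36
def rep(n,p,z):
    w=ray("top",f(p),z); print(n,np.round(w[:,:2]*1000,1).tolist(),"c",np.round(w.mean(0)*1000,1))
    if len(w)==4:
        e=[np.linalg.norm(w[i]-w[(i+1)%4]) for i in range(4)]; print(np.round(np.array(e)*1000,1))
        for i,j in((0,1),(3,2),(0,3),(1,2)):
            v=w[j]-w[i]; print(np.degrees(np.arctan2(v[1],v[0])))
rep("slats",[(437,66),(707,108),(693,242),(421,196)],.088)
rep("frame",[(397,32),(755,90),(737,278),(362,215)],.086)
rep("plate",[(44,180),(135,163),(160,292),(66,310)],.066)
rep("htop",[(90,230)],.130)
o=status.get_obs()
from scipy.spatial.transform import Rotation as R
print(R.from_rotvec(o["tool_rot"]).as_matrix().round(3))
E
```

```text
slats [[614.7, -62.6], [588.4, -255.1], [493.4, -241.9], [521.5, -51.8]] c [ 554.5 -152.8   88. ]
[194.3  95.9 192.1  93.8]
-97.75864820574834
-98.40184567009759
173.37999705264386
172.06804805982512
frame [[639.4, -33.8], [602.6, -290.6], [469.3, -272.3], [507.6, -10.7]] c [ 554.7 -151.9   86. ]
[259.4 134.5 264.4 133.8]
-98.15397493148929
-98.31169783357915
170.044677600778
172.1577707999574
plate [[529.4, 217.2], [543.1, 152.7], [452.0, 130.5], [438.2, 196.0]] c [490.7 174.1  66. ]
[66.  93.7 66.9 93.7]
-78.08150617690708
-78.0912856669384
-166.87840128742732
-166.3044363654782
htop [[490.3, 171.0]] c [490.3 171.  130. ]
[[ 0.231 -0.973 -0.   ]
 [-0.973 -0.231  0.002]
 [-0.002 -0.    -1.   ]]
```

Request:
jog_arm:
  deltas:
    - {"translation":[15,35,0],"spin":0}
    - {"translation":[25,55,0],"spin":0}
    - {"translation":[25,55,0],"spin":0}
    - {"translation":[25,55,0],"spin":0}
    - {"translation":[25,55,0],"spin":0}
    - {"translation":[25,55,0],"spin":0}
    - {"translation":[25,55,0],"spin":0}
    - {"translation":[25,55,0],"spin":0}
    - {"translation":[25,55,0],"spin":0}
    - {"translation":[25,55,0],"spin":0}
    - {"translation":[25,55,0],"spin":0}
    - {"translation":[25,55,0],"spin":0}
  claw: 100

```text
clock: 1.6
tool_pos: [0.4344, 0.034, 0.4047]
tool_rot: [-2.465, 1.948, -0.001]
ft_force: [0.9, -0.6, 0.5]
opening: 0.998
```

Request:
jog_arm:
  deltas:
    - {"translation":[25,55,0],"spin":0}
    - {"translation":[20,55,0],"spin":0}
    - {"translation":[10,30,0],"spin":-1}
    - {"translation":[0,0,0],"spin":0}
    - {"translation":[0,0,0],"spin":0}
    - {"translation":[0,0,0],"spin":0}

```text
clock: 2.35
tool_pos: [0.489, 0.1708, 0.4047]
tool_rot: [2.446, -1.971, 0.0]
ft_force: [0.2, 0.0, -0.8]
opening: 1.001
```

```bash
python3 - <<'E'
from h import *
import cv2, json
o=status.get_obs(); im=eyes.camera("wrist"); cv2.imwrite("pics/w1.png",im[:,:,::-1])
print(o["clock"],o["tool_pos"],o["tool_rot"],o["qpos"],o["ft_force"])
json.dump({k:o[k].tolist() for k in("tool_pos","tool_rot")},open("w1.json","w"))
E
```

```text
2.35 [0.48900463 0.17082099 0.40465008] [ 2.44572456e+00 -1.97129304e+00  8.86560308e-05] [ 1.83820824e-01 -3.69902283e-02  1.80228493e+00 -2.58973822e-04
  1.37650770e+00  1.54066778e+00] [ 0.1920225  0.0088487 -0.7504023]
```

View pics/w1.png

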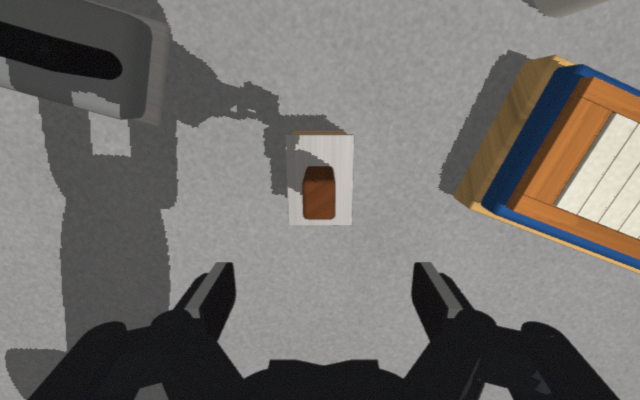

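```bash
python3 - <<'E'
from h import *
import json
o=json.load(open("w1.json"))
def rep(n,p,z):
    w=ray("wrist",p,z,o); print(n,np.round(w[:,:2]*1000,1).tolist(),"c",np.round(w.mean(0)*1000,1))
    e=[np.linalg.norm(w[i]-w[(i+1)%4]) for i in range(4)]; print(np.round(np.array(e)*1000,1))
    print([round(float(np.degrees(np.arctan2(*(w[j]-w[i])[1::-1]))),1) for i,j in((0,1),(3,2),(0,3),(1,2))])
rep("plate",[(287,135.5),(352,134.5),(353,224.5),(290,225.5)],.066)
rep("htop",[(303,179),(335,179),(335,219),(303,219)],.130)
from scipy.spatial.transform import Rotation as R
M=R.from_rotvec(o["tool_rot"]).as_matrix();print(M.round(3), np.degrees(np.arctan2(M[1,0],M[0,0])))
E
```

```text
plate [[530.6, 215.9], [545.1, 153.8], [453.3, 129.8], [437.6, 195.8]] c [491.6 173.8  66. ]
[63.8 94.9 67.9 95. ]
[-76.8, -76.7, -167.8, -165.4]
htop [[506.7, 191.1], [512.3, 165.7], [478.4, 157.9], [472.7, 184.4]] c [492.5 174.7 130. ]
[26.  34.7 27.1 34.7]
[-77.7, -77.7, -168.8, -167.0]
[[ 0.212 -0.977 -0.   ]
 [-0.977 -0.212 -0.   ]
 [ 0.     0.    -1.   ]] -77.73873610853207
```

Request:
jog_arm:
  deltas:
    - {"translation":[2.5,3,-10],"spin":0.5}
    - {"translation":[0,0,-35],"spin":0}
    - {"translation":[0,0,-40],"spin":0}
    - {"translation":[0,0,-40],"spin":0}
    - {"translation":[0,0,-20],"spin":0}
    - {"translation":[0,0,-10],"spin":0}
    - {"translation":[0,0,0],"spin":0}
    - {"translation":[0,0,0],"spin":0}

```text
clock: 3.4
tool_pos: [0.4923, 0.1749, 0.2508]
tool_rot: [-2.455, 1.958, -0.002]
ft_force: [-0.5, 0.1, 0.3]
opening: 0.997
```

Request:
jog_arm:
  deltas:
    - {"translation":[0,0,0],"spin":0}
    - {"translation":[0,0,0],"spin":0}
    - {"translation":[0,0,0],"spin":0}
    - {"translation":[0,0,0],"spin":0}
    - {"translation":[0,0,0],"spin":0}
    - {"translation":[0,0,0],"spin":0}
    - {"translation":[0,0,0],"spin":0}
    - {"translation":[0,0,0],"spin":0}
  claw: 0

```text
clock: 4.4
tool_pos: [0.4918, 0.175, 0.2501]
tool_rot: [-2.455, 1.959, -0.0]
ft_force: [-1.5, 1.9, 5.5]
opening: 0.319
```

Request:
jog_arm:
  deltas:
    - {"translation":[0,0,5],"spin":0}
    - {"translation":[0,0,15],"spin":0}
    - {"translation":[0,0,25],"spin":0}
    - {"translation":[0,0,30],"spin":0}
    - {"translation":[0,0,30],"spin":0}
    - {"translation":[0,0,25],"spin":0}
    - {"translation":[0,0,10],"spin":0}
    - {"translation":[0,0,0],"spin":0}
    - {"translation":[0,0,0],"spin":0}

```text
clock: 5.52
tool_pos: [0.4912, 0.1747, 0.3883]
tool_rot: [2.454, -1.958, -0.002]
ft_force: [0.3, 0.7, -4.4]
opening: 0.32
```

```bash
python3 - <<'E'
from h import *
import cv2
tp=np.array([(437,66),(707,108),(693,242),(421,196)])/3.6+[225,180]-.36
# scene: slat quad corners in crop
sc=(np.array([(51,461),(183,433),(196,470),(64,498)])-[0,332])/2.2+[215,150]-.27
P=lambda n:(lambda m:m["mtx"]@m["camera_from_world"][:3])(eyes.camera_model(n))
for perm in([1,0,3,2],[0,1,2,3],[2,3,0,1],[3,2,1,0]):
    X=cv2.triangulatePoints(P("top"),P("scene"),tp.T.astype(float),sc[perm].T.astype(float));X=(X[:3]/X[3]).T
    p=np.c_[X,np.ones(4)]@P("scene").T; r=p[:,:2]/p[:,2:]-sc[perm]
    print(perm,(X*1000).round(1).tolist(),np.abs(r).max().round(2))
E
```

```text
[1, 0, 3, 2] [[597.6, -69.9, 145.9], [572.3, -252.1, 147.5], [505.0, -239.6, 35.5], [535.0, -40.7, 28.5]] 3.16
[0, 1, 2, 3] [[576.9, -192.3, 138.8], [624.1, -143.2, 197.2], [576.4, -127.4, 107.5], [501.3, -169.4, 8.5]] 22.96
[2, 3, 0, 1] [[612.8, -65.6, 89.7], [586.7, -253.6, 96.0], [493.9, -238.7, 92.8], [523.5, -46.7, 91.4]] 0.85
[3, 2, 1, 0] [[588.1, -188.7, 79.2], [643.8, -145.1, 151.5], [558.6, -126.1, 156.9], [495.0, -174.4, 76.4]] 20.93
```

Request:
jog_arm:
  deltas:
    - {"translation":[5,-15,0],"spin":-1}
    - {"translation":[12,-40,0],"spin":-4}
    - {"translation":[15,-50,0],"spin":-6}
    - {"translation":[15,-50,0],"spin":-6}
    - {"translation":[13,-45,0],"spin":-4}
    - {"translation":[10,-29,0],"spin":0}
    - {"translation":[5,-15,0],"spin":0}
    - {"translation":[0,0,-15],"spin":0}
    - {"translation":[0,0,-20],"spin":0}
    - {"translation":[0,0,-10],"spin":0}
    - {"translation":[0,0,0],"spin":0}
    - {"translation":[0,0,0],"spin":0}

```text
clock: 7.02
tool_pos: [0.5669, -0.0687, 0.3452]
tool_rot: [-2.058, 2.373, -0.001]
ft_force: [-0.6, 1.0, -4.4]
opening: 0.319
```

```bash
python3 - <<'E'
from h import *
import cv2
from scipy.spatial.transform import Rotation as R
o=status.get_obs(); im=eyes.camera("wrist"); cv2.imwrite("pics/w2.png",im[:,:,::-1])
M=R.from_rotvec(o["tool_rot"]).as_matrix();print(o["tool_pos"],o["ft_force"],np.degrees(np.arctan2(M[1,0],M[0,0])))
np.savez("w2.npz",**{k:o[k] for k in("tool_pos","tool_rot")})
E
```

```text
[ 0.56688604 -0.06868215  0.34515323] [-0.62741122  0.99060568 -4.3918725 ] -98.11799004305608
```

View pics/w2.png

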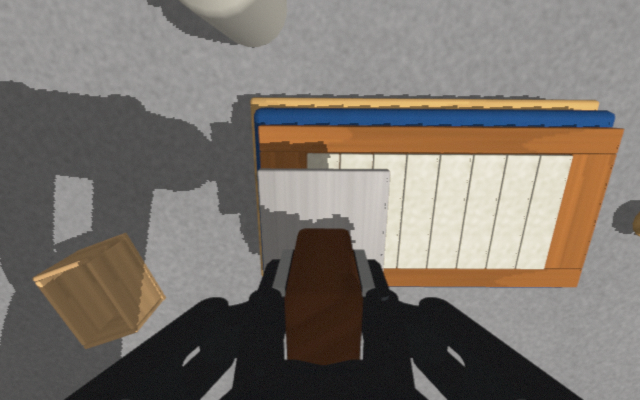

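The wrist view shows the held roller over the first slat at the +y end, and the empty holder at lower left. The slat row spans (307,152) to (573,156) at the top edge and reaches (545,269) at the bottom right, parallel to the jaws.

```bash
python3 - <<'E'
from h import *
o=np.load("w2.npz")
for z in(.088,.094):
    w=ray("wrist",[(307,152),(573,155.5),(545,269),(258,127),(623,129),(578,287)],z,o); print((w[:,:2]*1000).round(1).tolist())
    for i,j in((0,1),(3,4),(1,2),(4,5)): v=w[j]-w[i]; print(round(np.linalg.norm(v)*1000,1),np.degrees(np.arctan2(v[1],v[0])).round(1))
E
```

```text
[[614.4, -63.9], [584.4, -257.3], [491.0, -244.6], [636.9, -31.9], [598.9, -290.7], [469.5, -273.7]]
195.7 -98.8
261.5 -98.4
94.3 172.2
130.5 172.5
[[615.2, -64.3], [586.1, -252.6], [495.1, -240.2], [637.2, -33.2], [600.1, -285.1], [474.2, -268.6]]
190.5 -98.8
254.6 -98.4
91.8 172.2
127.1 172.5
```

Request:
jog_arm:
  deltas:
    - {"translation":[0,0,-5],"spin":0}
    - {"translation":[0,0,-4],"spin":0}
    - {"translation":[0,0,-1],"spin":0}
    - {"translation":[0,0,0],"spin":0}

```text
clock: 7.58
tool_pos: [0.5666, -0.0692, 0.3345]
tool_rot: [2.057, -2.374, -0.0]
ft_force: [-0.4, -0.9, -4.1]
opening: 0.321
```

Request:
jog_arm:
  deltas:
    - {"translation":[0,0,-1.5],"spin":0}
    - {"translation":[0,0,-1],"spin":0}
    - {"translation":[0,0,0],"spin":0}

```text
clock: 7.95
tool_pos: [0.5667, -0.0691, 0.3321]
tool_rot: [2.058, -2.374, -0.0]
ft_force: [1.0, 0.1, -4.9]
opening: 0.319
```

Request:
jog_arm:
  deltas:
    - {"translation":[0,0,-0.5],"spin":0}
    - {"translation":[0,0,0],"spin":0}

```text
clock: 8.2
tool_pos: [0.5667, -0.0691, 0.3317]
tool_rot: [2.058, -2.374, -0.0]
ft_force: [0.6, -0.8, -4.4]
opening: 0.317
```

Request:
jog_arm:
  deltas:
    - {"translation":[0,0,-1],"spin":0}
    - {"translation":[0,0,-0.7],"spin":0}
    - {"translation":[0,0,0],"spin":0}

```text
clock: 8.57
tool_pos: [0.5668, -0.0691, 0.3305]
tool_rot: [-2.058, 2.374, -0.001]
ft_force: [-1.7, -0.3, -0.4]
opening: 0.322
```

Request:
jog_arm:
  deltas:
    - {"translation":[0,0,-0.5],"spin":0}
    - {"translation":[0,0,0],"spin":0}
    - {"translation":[0,0,0],"spin":0}

```text
clock: 8.95
tool_pos: [0.5668, -0.0692, 0.3301]
tool_rot: [-2.057, 2.374, -0.001]
ft_force: [-1.0, 0.8, 4.3]
opening: 0.32
```

Request:
jog_arm:
  deltas:
    - {"translation":[0,0,-0.5],"spin":0}
    - {"translation":[0,0,-0.5],"spin":0}
    - {"translation":[0,0,-0.5],"spin":0}
    - {"translation":[0,0,-0.5],"spin":0}
    - {"translation":[0,0,-0.5],"spin":0}

```text
clock: 9.57
tool_pos: [0.5669, -0.0692, 0.3284]
tool_rot: [-2.057, 2.373, -0.002]
ft_force: [-4.6, 1.3, 9.2]
opening: 0.326
```

Request:
jog_arm:
  deltas:
    - {"translation":[0,0,-0.5],"spin":0}
    - {"translation":[0,0,-0.5],"spin":0}
    - {"translation":[0,0,0],"spin":0}

```text
clock: 9.95
tool_pos: [0.5669, -0.0692, 0.3273]
tool_rot: [-2.057, 2.373, -0.002]
ft_force: [-4.0, 0.7, 8.8]
opening: 0.321
```

Request:
jog_arm:
  deltas:
    - {"translation":[0,0,-0.5],"spin":0}
    - {"translation":[0,0,-0.5],"spin":0}
    - {"translation":[0,0,0],"spin":0}

```text
clock: 10.32
tool_pos: [0.5669, -0.0692, 0.3264]
tool_rot: [-2.057, 2.373, -0.002]
ft_force: [-4.3, 1.3, 9.9]
opening: 0.321
```

Request:
jog_arm:
  deltas:
    - {"translation":[0,0,-0.4],"spin":0}
    - {"translation":[0,0,-0.3],"spin":0}
    - {"translation":[0,0,0],"spin":0}

```text
clock: 10.7
tool_pos: [0.567, -0.0692, 0.3261]
tool_rot: [-2.057, 2.373, -0.002]
ft_force: [-5.0, 0.5, 11.1]
opening: 0.321
```

Request:
jog_arm:
  deltas:
    - {"translation":[0,0,-0.5],"spin":0}
    - {"translation":[0,0,0],"spin":0}
    - {"translation":[0,0,0],"spin":0}

```text
clock: 11.08
tool_pos: [0.567, -0.0692, 0.3259]
tool_rot: [-2.057, 2.373, -0.002]
ft_force: [-6.3, 1.4, 12.6]
opening: 0.321
```

Request:
jog_arm:
  deltas:
    - {"translation":[-0.4,-3,0],"spin":0}
    - {"translation":[-0.4,-3,0],"spin":0}
    - {"translation":[-0.4,-3,0],"spin":0}

```text
clock: 11.45
tool_pos: [0.5659, -0.0769, 0.3259]
tool_rot: [-2.056, 2.371, 0.001]
ft_force: [-5.9, 5.3, 13.9]
opening: 0.32
```

Request:
jog_arm:
  deltas:
    - {"translation":[-0.5,-3,0],"spin":0}
    - {"translation":[-0.5,-3,0],"spin":0}
    - {"translation":[-0.5,-3,0],"spin":0}

```text
clock: 11.82
tool_pos: [0.5643, -0.0873, 0.3259]
tool_rot: [-2.057, 2.373, -0.003]
ft_force: [-5.5, 1.1, 12.7]
opening: 0.321
```

Request:
jog_arm:
  deltas:
    - {"translation":[-0.5,-3,-0.2],"spin":0}
    - {"translation":[-0.5,-3,0],"spin":0}
    - {"translation":[-0.5,-3,0],"spin":0}
    - {"translation":[-0.5,-3,0],"spin":0}

```text
clock: 12.32
tool_pos: [0.5627, -0.0978, 0.3259]
tool_rot: [-2.055, 2.37, 0.001]
ft_force: [-3.3, 8.6, 13.9]
opening: 0.318
```

Request:
jog_arm:
  deltas:
    - {"translation":[-0.5,-3,0],"spin":0}
    - {"translation":[-0.5,-3,0],"spin":0}
    - {"translation":[-0.5,-3,0],"spin":0}
    - {"translation":[-0.5,-3,0],"spin":0}

```text
clock: 12.82
tool_pos: [0.5605, -0.1114, 0.3259]
tool_rot: [-2.057, 2.373, -0.004]
ft_force: [-4.0, 0.4, 13.0]
opening: 0.316
```

Request:
jog_arm:
  deltas:
    - {"translation":[-0.5,-3,-0.2],"spin":0}
    - {"translation":[-0.5,-3,-0.2],"spin":0}
    - {"translation":[-0.5,-3,0],"spin":0}
    - {"translation":[-0.5,-3,0],"spin":0}

```text
clock: 13.32
tool_pos: [0.5589, -0.1219, 0.3258]
tool_rot: [-2.055, 2.37, -0.0]
ft_force: [-3.2, 8.7, 14.5]
opening: 0.321
```

Request:
jog_arm:
  deltas:
    - {"translation":[-0.4,-3,0],"spin":0}
    - {"translation":[-0.4,-3,0],"spin":0}
    - {"translation":[-0.4,-3,0],"spin":0}
    - {"translation":[-0.4,-3,0],"spin":0}

```text
clock: 13.82
tool_pos: [0.557, -0.1355, 0.3257]
tool_rot: [-2.057, 2.373, -0.005]
ft_force: [-4.1, 1.3, 12.8]
opening: 0.318
```

Request:
jog_arm:
  deltas:
    - {"translation":[-0.4,-3,-0.2],"spin":0}
    - {"translation":[-0.4,-3,-0.2],"spin":0}
    - {"translation":[-0.4,-3,0],"spin":0}
    - {"translation":[-0.4,-3,0],"spin":0}

```text
clock: 14.32
tool_pos: [0.5556, -0.146, 0.3255]
tool_rot: [-2.055, 2.37, 0.0]
ft_force: [-4.4, 7.6, 15.6]
opening: 0.319
```

Request:
jog_arm:
  deltas:
    - {"translation":[-0.5,-3,0],"spin":0}
    - {"translation":[-0.5,-3,0],"spin":0}
    - {"translation":[-0.5,-3,0],"spin":0}
    - {"translation":[-0.5,-3,0],"spin":0}

```text
clock: 14.82
tool_pos: [0.5534, -0.1596, 0.3255]
tool_rot: [-2.057, 2.373, -0.005]
ft_force: [-4.5, 1.1, 14.3]
opening: 0.32
```

Request:
jog_arm:
  deltas:
    - {"translation":[-0.4,-3,-0.1],"spin":0}
    - {"translation":[-0.4,-3,0],"spin":0}
    - {"translation":[-0.4,-3,0],"spin":0}
    - {"translation":[-0.4,-3,0],"spin":0}

```text
clock: 15.32
tool_pos: [0.5521, -0.17, 0.3254]
tool_rot: [-2.055, 2.371, -0.0]
ft_force: [-2.9, 7.3, 15.9]
opening: 0.325
```

Request:
jog_arm:
  deltas:
    - {"translation":[-0.5,-3,0],"spin":0}
    - {"translation":[-0.5,-3,0],"spin":0}
    - {"translation":[-0.5,-3,0],"spin":0}
    - {"translation":[-0.5,-3,0],"spin":0}

```text
clock: 15.82
tool_pos: [0.5499, -0.1837, 0.3255]
tool_rot: [-2.057, 2.373, -0.006]
ft_force: [-4.4, 1.5, 15.1]
opening: 0.321
```

Request:
jog_arm:
  deltas:
    - {"translation":[-0.4,-3,0],"spin":0}
    - {"translation":[-0.4,-3,0],"spin":0}
    - {"translation":[-0.4,-3,0],"spin":0}
    - {"translation":[-0.4,-3,0],"spin":0}

```text
clock: 16.32
tool_pos: [0.5485, -0.1941, 0.3253]
tool_rot: [-2.055, 2.371, -0.001]
ft_force: [-2.0, 7.0, 15.1]
opening: 0.323
```

Request:
jog_arm:
  deltas:
    - {"translation":[-0.5,-3,0],"spin":0}
    - {"translation":[-0.5,-3,0],"spin":0}
    - {"translation":[-0.5,-3,0],"spin":0}
    - {"translation":[-0.5,-3,0],"spin":0}

```text
clock: 16.82
tool_pos: [0.5463, -0.2077, 0.3254]
tool_rot: [-2.057, 2.373, -0.006]
ft_force: [-3.6, 0.9, 13.8]
opening: 0.317
```

Request:
jog_arm:
  deltas:
    - {"translation":[-0.4,-3,-0.2],"spin":0}
    - {"translation":[-0.4,-3,0],"spin":0}
    - {"translation":[-0.4,-3,0],"spin":0}
    - {"translation":[-0.4,-3,0],"spin":0}

```text
clock: 17.32
tool_pos: [0.5449, -0.2182, 0.3252]
tool_rot: [-2.056, 2.371, -0.002]
ft_force: [-2.8, 5.5, 15.4]
opening: 0.321
```

Request:
jog_arm:
  deltas:
    - {"translation":[-0.5,-3,0],"spin":0}
    - {"translation":[-0.5,-3,0],"spin":0}
    - {"translation":[-0.5,-3,0],"spin":0}
    - {"translation":[-0.5,-3,0],"spin":0}

```text
clock: 17.82
tool_pos: [0.5427, -0.2318, 0.3253]
tool_rot: [-2.057, 2.373, -0.007]
ft_force: [-2.5, 0.6, 13.4]
opening: 0.321
```

Request:
jog_arm:
  deltas:
    - {"translation":[-0.4,-3,0],"spin":0}
    - {"translation":[-0.4,-3,0],"spin":0}
    - {"translation":[0,0,0],"spin":0}
    - {"translation":[0,0,0],"spin":0}

```text
clock: 18.32
tool_pos: [0.5418, -0.2381, 0.3253]
tool_rot: [-2.057, 2.374, -0.007]
ft_force: [-3.6, -0.6, 12.4]
opening: 0.324
```

All eight slats have been rolled at about 17–20 N. I'll make one pass back, slightly firmer, for certainty.

Request:
jog_arm:
  deltas:
    - {"translation":[0,0,-0.3],"spin":0}
    - {"translation":[0.3,2,-0.2],"spin":0}
    - {"translation":[0.6,4,0],"spin":0}
    - {"translation":[0.6,4,0],"spin":0}
    - {"translation":[0.6,4,0.1],"spin":0}
    - {"translation":[0.6,4,0],"spin":0}
    - {"translation":[0.6,4,0],"spin":0}
    - {"translation":[0.6,4,0.1],"spin":0}

```text
clock: 19.32
tool_pos: [0.5458, -0.2119, 0.3253]
tool_rot: [-2.057, 2.374, -0.007]
ft_force: [-4.8, -0.0, 14.1]
opening: 0.323
```

Request:
jog_arm:
  deltas:
    - {"translation":[0.6,4,0],"spin":0}
    - {"translation":[0.6,4,0],"spin":0}
    - {"translation":[0.6,4,0.1],"spin":0}
    - {"translation":[0.6,4,0],"spin":0}
    - {"translation":[0.6,4,0],"spin":0}
    - {"translation":[0.6,4,0.1],"spin":0}

```text
clock: 20.08
tool_pos: [0.5494, -0.1879, 0.3254]
tool_rot: [-2.057, 2.374, -0.007]
ft_force: [-4.3, 0.0, 14.6]
opening: 0.319
```

Request:
jog_arm:
  deltas:
    - {"translation":[0.6,4,0],"spin":0}
    - {"translation":[0.6,4,0],"spin":0}
    - {"translation":[0.6,4,0.1],"spin":0}
    - {"translation":[0.6,4,0],"spin":0}
    - {"translation":[0.6,4,0],"spin":0}
    - {"translation":[0.6,4,0.1],"spin":0}
    - {"translation":[0.6,4,0],"spin":0}
    - {"translation":[0.6,4,0],"spin":0}

```text
clock: 21.08
tool_pos: [0.5542, -0.1557, 0.3255]
tool_rot: [-2.057, 2.373, -0.007]
ft_force: [-4.4, -0.1, 14.7]
opening: 0.325
```

Request:
jog_arm:
  deltas:
    - {"translation":[0.6,4,0.1],"spin":0}
    - {"translation":[0.6,4,0],"spin":0}
    - {"translation":[0.6,4,0],"spin":0}
    - {"translation":[0.6,4,0.1],"spin":0}
    - {"translation":[0.6,4,0],"spin":0}
    - {"translation":[0.6,4,0],"spin":0}

```text
clock: 21.82
tool_pos: [0.5579, -0.1316, 0.3257]
tool_rot: [-2.057, 2.373, -0.006]
ft_force: [-4.6, 0.6, 13.4]
opening: 0.318
```

Request:
jog_arm:
  deltas:
    - {"translation":[0.6,4,-0.2],"spin":0}
    - {"translation":[0.6,4,0],"spin":0}
    - {"translation":[0.6,4,0.1],"spin":0}
    - {"translation":[0.6,4,0],"spin":0}
    - {"translation":[0.6,4,0],"spin":0}
    - {"translation":[0.6,4,0.1],"spin":0}
    - {"translation":[0.6,4,0],"spin":0}
    - {"translation":[0.6,4,0],"spin":0}

```text
clock: 22.82
tool_pos: [0.5627, -0.0996, 0.3257]
tool_rot: [-2.057, 2.373, -0.006]
ft_force: [-4.6, -0.5, 14.3]
opening: 0.317
```

Request:
jog_arm:
  deltas:
    - {"translation":[0.6,4,0],"spin":0}
    - {"translation":[0.6,4,0],"spin":0}
    - {"translation":[0.6,4,0],"spin":0}
    - {"translation":[0.6,4,0],"spin":0}
    - {"translation":[0.6,4,0],"spin":0}
    - {"translation":[0.6,4,0],"spin":0}
    - {"translation":[0,0,0],"spin":0}

```text
clock: 23.7
tool_pos: [0.5663, -0.0752, 0.3257]
tool_rot: [-2.057, 2.372, -0.005]
ft_force: [-4.2, 1.8, 15.8]
opening: 0.319
```

Request:
jog_arm:
  deltas:
    - {"translation":[0,0,5],"spin":0}
    - {"translation":[0,0,20],"spin":0}
    - {"translation":[0,0,30],"spin":0}
    - {"translation":[0,0,15],"spin":0}
    - {"translation":[-8,25,0],"spin":2}
    - {"translation":[-14,45,0],"spin":5}
    - {"translation":[-15,50,0],"spin":6}
    - {"translation":[-15,50,0],"spin":6}
    - {"translation":[-13,45,0],"spin":2}
    - {"translation":[-8,25,0],"spin":0}
    - {"translation":[0,8,0],"spin":0}
    - {"translation":[0,0,0],"spin":0}

```text
clock: 25.2
tool_pos: [0.4926, 0.1729, 0.3926]
tool_rot: [2.456, -1.958, 0.0]
ft_force: [0.1, -0.3, -5.0]
opening: 0.322
```

Request:
jog_arm:
  deltas:
    - {"translation":[0,0,0],"spin":0}
    - {"translation":[0,0,0],"spin":0}

```text
clock: 25.45
tool_pos: [0.4928, 0.1719, 0.3927]
tool_rot: [2.454, -1.961, 0.0]
ft_force: [-0.0, -0.3, -3.8]
opening: 0.319
```

```bash
python3 - <<'E'
from h import *
import cv2
from scipy.spatial.transform import Rotation as R
o=status.get_obs(); im=eyes.camera("wrist")[:,:,::-1].copy()
M=R.from_rotvec(o["tool_rot"]).as_matrix();print(o["tool_pos"],o["ft_force"],o["torque"],np.degrees(np.arctan2(M[1,0],M[0,0])),M[:,2])
np.savez("w3.npz",**{k:o[k] for k in("tool_pos","tool_rot")})
t=eyes.camera("scene")[:,:,::-1]
W=np.zeros((600,640,3),np.uint8);W[:400]=im
c=cv2.resize(t[185:265,215:330],None,fx=2.5,fy=2.5,interpolation=cv2.INTER_CUBIC);W[400:400+c.shape[0],:c.shape[1]]=c
c0=cv2.resize(cv2.imread("pics/scene0.png")[185:265,215:330],None,fx=2.5,fy=2.5,interpolation=cv2.INTER_CUBIC);W[400:400+c.shape[0],320:320+c.shape[1]]=c0
cv2.imwrite("pics/w3.png",W)
E
```

```text
[0.49283522 0.17194839 0.39270151] [-0.03537182 -0.3007559  -3.80277587] [-0.03292743 -0.00022811  0.05788165] -77.24736581525946 [-1.29130805e-04 -2.27165122e-04 -9.99999966e-01]
```

View pics/w3.png

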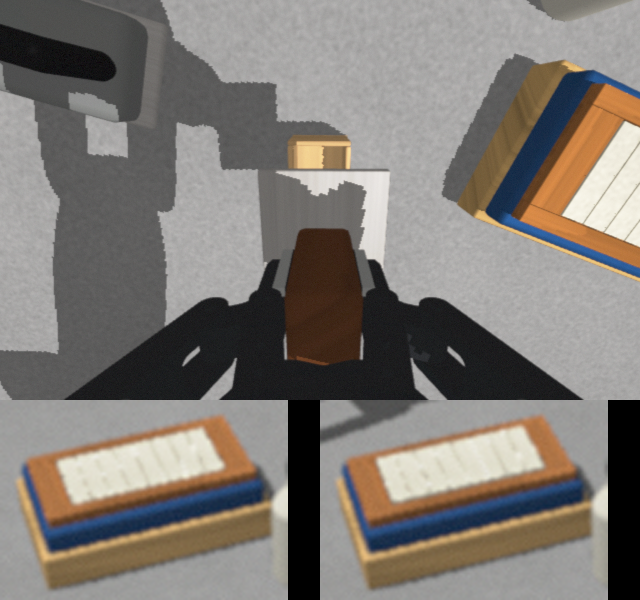

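Wrist view: plate edge sits at (258..388,170), exactly as before rolling, so the grip has not slipped; the holder is at (289..351,136), straight ahead and aligned. Returning to the recorded grasp position (491.8, 175.0).

Request:
jog_arm:
  deltas:
    - {"translation":[-1,3,-5],"spin":0}
    - {"translation":[0,0,-25],"spin":0}
    - {"translation":[0,0,-35],"spin":0}
    - {"translation":[0,0,-15],"spin":0}
    - {"translation":[0,0,-8],"spin":0}
    - {"translation":[0,0,0],"spin":0}
    - {"translation":[0,0,0],"spin":0}

```text
clock: 26.42
tool_pos: [0.4921, 0.176, 0.3061]
tool_rot: [-2.455, 1.958, -0.002]
ft_force: [0.0, -0.0, -4.8]
opening: 0.321
```

Request:
jog_arm:
  deltas:
    - {"translation":[0,0,-6],"spin":0}
    - {"translation":[0,0,-6],"spin":0}
    - {"translation":[0,0,0],"spin":0}

```text
clock: 26.8
tool_pos: [0.4911, 0.1758, 0.292]
tool_rot: [2.455, -1.958, -0.002]
ft_force: [0.4, 0.5, -5.2]
opening: 0.324
```

Request:
jog_arm:
  deltas:
    - {"translation":[0.5,-0.7,-6],"spin":0}
    - {"translation":[0,0,-8],"spin":0}
    - {"translation":[0,0,-8],"spin":0}
    - {"translation":[0,0,-8],"spin":0}
    - {"translation":[0,0,-6],"spin":0}
    - {"translation":[0,0,-2],"spin":0}
    - {"translation":[0,0,0],"spin":0}
    - {"translation":[0,0,0],"spin":0}

```text
clock: 27.8
tool_pos: [0.4922, 0.1752, 0.2552]
tool_rot: [-2.455, 1.959, -0.001]
ft_force: [1.1, -0.7, -4.0]
opening: 0.322
```

Request:
jog_arm:
  deltas:
    - {"translation":[0,0,-2],"spin":0}
    - {"translation":[0,0,-1.5],"spin":0}
    - {"translation":[0,0,0],"spin":0}

```text
clock: 28.18
tool_pos: [0.4919, 0.1752, 0.2511]
tool_rot: [2.456, -1.959, -0.0]
ft_force: [0.3, -0.5, -5.3]
opening: 0.322
```

Request:
jog_arm:
  deltas:
    - {"translation":[0,0,-0.7],"spin":0}
    - {"translation":[0,0,-0.5],"spin":0}
    - {"translation":[0,0,0],"spin":0}

```text
clock: 28.55
tool_pos: [0.492, 0.1752, 0.2502]
tool_rot: [-2.456, 1.959, -0.0]
ft_force: [0.0, -0.7, -2.7]
opening: 0.321
```

Starting to rest. One small step more, then release.

Request:
jog_arm:
  deltas:
    - {"translation":[0,0,-0.3],"spin":0}
    - {"translation":[0,0,0],"spin":0}

```text
clock: 28.8
tool_pos: [0.492, 0.1752, 0.2501]
tool_rot: [-2.456, 1.959, -0.0]
ft_force: [-1.7, -0.6, 0.1]
opening: 0.321
```

Request:
jog_arm:
  deltas:
    - {"translation":[0,0,0],"spin":0}
    - {"translation":[0,0,0],"spin":0}
    - {"translation":[0,0,0],"spin":0}
    - {"translation":[0,0,0],"spin":0}
    - {"translation":[0,0,0],"spin":0}
    - {"translation":[0,0,0],"spin":0}
    - {"translation":[0,0,0],"spin":0}
    - {"translation":[0,0,0],"spin":0}
  claw: 100

```text
clock: 29.8
tool_pos: [0.492, 0.1751, 0.2498]
tool_rot: [2.456, -1.959, 0.0]
ft_force: [0.0, 0.8, -0.4]
opening: 0.997
```

Request:
jog_arm:
  deltas:
    - {"translation":[0,0,10],"spin":0}
    - {"translation":[0,0,25],"spin":0}
    - {"translation":[0,0,35],"spin":0}
    - {"translation":[0,0,35],"spin":0}
    - {"translation":[0,0,30],"spin":0}
    - {"translation":[0,-40,15],"spin":0}
    - {"translation":[0,-50,0],"spin":0}
    - {"translation":[0,-50,0],"spin":0}
    - {"translation":[0,-30,0],"spin":0}
    - {"translation":[0,0,0],"spin":0}
    - {"translation":[0,0,0],"spin":0}
    - {"translation":[0,0,0],"spin":0}

```text
clock: 31.3
tool_pos: [0.492, 0.0062, 0.4]
tool_rot: [-2.457, 1.957, 0.0]
ft_force: [0.5, -0.7, 0.8]
opening: 0.997
```

```bash
python3 - <<'E'
from h import *
import cv2
o=status.get_obs(); im=eyes.camera("wrist")[:,:,::-1].copy()
print(o["tool_pos"],o["ft_force"],o["clock"])
t=eyes.camera("scene")[:,:,::-1]
W=np.zeros((600,640,3),np.uint8);W[:400]=im
c=cv2.resize(t[155:205,325:375],None,fx=4,fy=4,interpolation=cv2.INTER_CUBIC);W[400:600,:200]=c
c=cv2.resize(cv2.imread("pics/scene0.png")[155:205,325:375],None,fx=4,fy=4,interpolation=cv2.INTER_CUBIC);W[400:600,220:420]=c
cv2.imwrite("pics/w4.png",W)
E
```

```text
[0.49196937 0.00615596 0.39995015] [ 0.468685   -0.68496621  0.81946659] 31.3
```

View pics/w4.png

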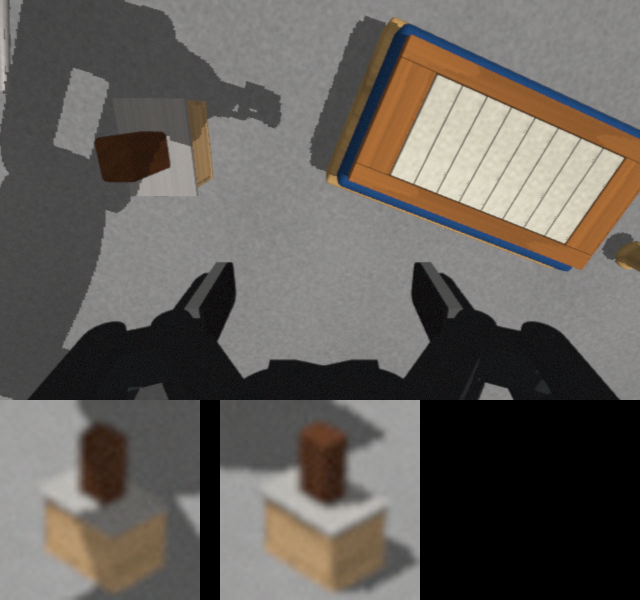

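The roller stands upright in the holder with its plate on the rim, as in the first picture. The slats look flush: thin uniform seams and no proud edges from (435,73) to (566,243).

```bash
python3 -c "
from cell import ticket
print(ticket.finish_job())"
```

```text
the job is handed in; nothing more can be done
None
```

I rolled the whole row of slats once in each direction, put the roller back in its holder, let go and handed the job in. That was about 31 s into the 72 s limit.

**Force:** The push readings while rolling were about 17–20 N. The highest was about 20.3 N, allowing 4.4 N for the roller's weight. Force is only reported at the end of each move, so short peaks in between were not seen. There was also a sideways force of about 3–6 N along the axle while pressing.

**Slats:** The first slat sank about 3 mm, judging by the height at first contact and under load. On the return pass the height stayed within 0.4 mm along the row, with almost no drag. The last picture shows the slats flush, with thin even seams and no proud edges. I had no direct reading of how far each slat sank.

**Roller:** The shoulder plate met the rim at the height where I first gripped it. The last picture shows the roller upright in the holder, looking as it did at the start. I did not touch the spray bottle, spool or iron, though I ran no separate check on them at the end.

None of the checks failed or disagreed.

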